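# Line up the fuse caps and close the gated retaining lever

### The arm

A 6-joint arm with a two-finger parallel gripper is mounted at the origin on the work surface; the furniture and walls round the work are solid. World frame = base frame: x ahead of the robot, y to its left, z up, the work surface at z = 0. Lengths are in m, angles in degrees, forces in N, time in s.
With the tool pointing down it reaches from about 0.375 to 0.9 m from the base axis. Payload 3.1 kg.
Tool frame: the origin (TCP) lies midway between the tips of the shut fingers; the grasp point (between the pads) lies bot.pinch_z behind it (bot.pinch_z is the distance from the TCP to the grasp point, in m); z points along the fingers, y is the direction in which the jaws open and shut (so a half turn about z gives the same grasp; the last joint's range is limited). The gripper opens to 87 mm and grips with 3 to 60 N. Pads are 19 mm wide; open, the fingers measure 117 mm over their backs; the gripper's body (75 mm by 190 mm) begins 51 mm behind the grasp point.
Start: joints at [64.601, 30.224, 82.088, -0, 67.689, -10.227], TCP at [0.164, 0.603, 0.187] pointing down, gripper open.
Joint ranges: [-176.69, 176.69], [-43.24, 126.21], [12.49, 139.97], [-82, 262], [0, 151.66], [-163.58, 163.58]. Speed limits (degrees/s): [159.86, 159.86, 180, 180, 180, 180].

### API

Orientations are given as a 3x3 rotation matrix whose columns are the frame's x, y, z axes.
In Python, from rig import bot gives the robot as it stands.
- The arm moves only by the tool apply_moves, never from a script. Its argument "motion" is text: rows parted by semicolons, each of 7 numbers parted by spaces: the shift along the tool's x, y, z in m, then the turn, a rotation vector about the tool's x, y, z in degrees, then the finger opening in m, from 0 to 0.087. A call has exactly 8 rows; each row is the pose to reach, as a shift and turn from the pose commanded when the call began, along the tool's axes at that moment; what a row does not reach only later rows make up. A row lasts 1/8 s, in which the tool goes at most 62.5 mm and 10.7 degrees, less where a joint would pass 70% of its speed; a pose out of reach is approached as far as the arm can. A call with a gripper value outside its range is refused whole. The fingers move at their own pace and stop on an object; the grip force is fixed at half the most. Time passes only in rows, so rows that repeat a pose let the fingers close, or fill a call up. It gives the time, the measured TCP pose, the force and the opening at its end, in the units of the state.
- bot.read_state(): the state, without advancing time (a new reading comes with each control period).
- bot.capture(name): name is "scene" or "top" or "wrist"; returns the picture (420x560x3 uint8, red, green, blue); there is no depth.
- bot.get_calibration(name): a dict with "fx", "fy", "cx", "cy" (pixels), "rvec" (rotation vector, rad) and "tvec" (3), from world to camera coordinates, as OpenCV has them. Camera axes: x right, y down, z forward; pixel columns grow to the right and rows downward; lengths in m; the calibration is good to about 2 mm. A picture is of the moment at which its call begins: read the wrist's pose just before it. get_calibration takes no time and is no camera call; for the wrist camera it gives the pose at the moment of the call.
- bot.hand_in(): hands the job in, once; it reports no verdict.
Trained networks look in the newest picture that a camera, given by its name, has taken for a name from the list of things; names that differ only in an ending like _2 or _b are one class to them, and where a whole thing is asked for, a point or a joint stands for the part that bears it (a point fixed in the world has none). Each returns a list of dicts, best first, with "p" (0 to 1); they miss things now and then, are a little off and sometimes report something else, mostly with a low value. They report only what shows in the picture. A call takes as long as a camera call.
- bot.find_in(name, camera): "point" ([x, y, z] in m, in world coordinates, good to about 4 mm: the middle of the surface that is visible of it).
The state is a dict: "time_s": time; "joint_positions": joint angles; "qvel": joint speeds; "tau": joint torques, N m; "position": TCP position; "tcp_rot": TCP orientation; "force": force on the tool from outside, world axes, zero at the start; "moment": the same for the moment, N m; "opening": opening from 0.0 (shut) to 1.0 (fully open).
Only numpy, scipy, OpenCV 4.12 (cv2) and the standard library are available. Lean on these libraries where they do the work, as an engineer would, in place of code of your own. Each camera call takes 0.05 s, during which the arm holds its last target.

### The job

Get the test fixture ready: first push the three porcelain fuse caps along their lanes until each one rests against the fence at the back, so that they stand in a straight row. Then lift the lockout collar on the lever and, keeping it lifted, push the lever forward past the lock tooth, and let the collar drop fully home behind the tooth so that the retaining bar stays up in front of the row. Leave the fuse, the insulator and the lampholder round the fixture standing where they are.

Things in the scene. Friction and masses are not known exactly. Their poses are not given: they have to be found in the camera images.
- fixture: Grey steel test fixture fixed to the bench. Origin on the bench top; x along the lanes away from the robot, y left, z up (may be yawed). Left part: deck 26 mm above the bench, x -90 to 85, y -6 to 162 mm, with three lanes along x. Right part: 14 mm high foot, y -140 to -6 mm, with lever and gate at y = -100. Only the lever, collar and knob stand higher than 127 mm above the bench.
- lane1_home (a point): Point on the deck at x = 40, y = 130 mm of the fixture: where the underside centre of the left lane's cap is when the cap touches the fence. Lanes are 47 mm wide between ribs 5 mm wide (3 mm beyond the slot) and 6 mm high. The aluminium fence across the far end rises 40 mm above the deck, is 12 mm thick, near face at x = 60 mm.
- lane2_home (a point): The same point for the middle lane, x = 40, y = 78 mm of the fixture.
- lane3_home (a point): The same point for the right lane, x = 40, y = 26 mm of the fixture.
- cap_1: Round white porcelain fuse cap, 40 mm in diameter, 30 mm high, 75 g, loose, standing in the left lane (y = 130 mm) short of the fence. Origin at the centre of its underside, z up. It is home when it touches the fence, its centre then at about x = 40 mm of the fixture.
- cap_2: The same kind of cap in the middle lane (y = 78 mm).
- cap_3: The same kind of cap in the right lane (y = 26 mm).
- lever (a joint): Lever angle, rad: 0 = leaning 0.4 rad to the near side (fixture -x), 0.4 = upright, 0.8 = leaning 0.4 rad forward (+x). About 2 N at the collar moves it; it stays where left. Collar down, the tooth stops it at about 0.22; from about 0.58 on the collar can drop home beyond the tooth. Going forward it raises the retaining bar.
- collar (a joint): Height of the lockout collar on the lever's rod, m: 0 = fully down (its 16 mm long, 30 mm wide foot meets the tooth), 0.014 = against the knob; more than 0.008 clears the tooth. A 3 to 4 N spring pushes it down, so it must be held up while the lever passes the tooth.
- lever_pivot (a point): The lever's hinge axis, along the fixture's y, 35 mm above the bench, at x = 20 mm, y = -100 mm of the fixture. The point turns with the lever: its z axis points up along the rod.
- collar_grip (a point): Centre of the collar's dark ribbed steel cylinder, 28 mm in diameter, from 14 mm below to 10 mm above this point along the rod. On the rod's axis, 107 mm from the pivot with the collar down. z axis along the rod. Its left and right sides are free for the fingers.
- lever_knob (a point): Top of the small black end knob of the lever, 22 mm in diameter and 14 mm high, 145 mm from the pivot (38 mm above the collar's centre when that is down).
- bar_top (a point): Middle of the top of the steel retaining bar (6 mm thick, 162 mm long along y, near face x = 9 mm, far face x = 15 mm of the fixture). It lies just below the deck while the lever is on the near side and stands 7 to 11 mm above the deck when the lever is past the tooth.
- fuse: Bystander: cream ceramic fuse standing upright on the bench in front of the fixture's deck, 23 mm in diameter, 50 mm high; origin at the centre of its underside.
- insulator: Bystander: porcelain bobbin insulator standing to the right of the lever, 42 mm in diameter, 46 mm high; origin at the centre of its underside.
- lampholder: Bystander: dark brown lampholder standing behind the fence, 43 mm in diameter, 62 mm high; origin at the centre of its underside.
- tooth_top (a point): Middle of the top of the lock tooth, 90 mm straight above the lever's pivot (125 mm above the bench), at x = 20, y = -100 mm of the fixture. The tooth, 16 mm long along x at its top, stands 10 mm proud of two upright steel quadrant plates (arc of 80 mm radius round the pivot, 26 mm over their outsides) between which the rod swings.

How it is judged:
By the outcome, as a careful person would: the job done as asked, in the order asked, and still so for the second after the job is handed in, with the robot touching nothing.
It also fails if it takes over 67 s, if anything falls off the work surface, if the arm or the gripper's body presses on something with over 40 N, if the wrist force passes 120 N, or if a joint passes its speed limit or range.

## Working session

There is one attempt and no reset: what is moved stays moved. The work goes in short steps, Python scripts to look and compute and a tool call to move; the robot and the scene stay as the last step left them, time stands still between calls to the robot, and variables do not carry over. Pictures are saved under pics/ and viewed, and the job is handed in when it is done.

Besides the shell and the picture viewer there is one more tool, called as name(argument=value, ...), one argument or row to a line, values as JSON. apply_moves: Moves the arm, as the interface text tells. Its arguments: {"type":"object","properties":{"motion":{"type":"string"}},"required":["motion"]}

```bash
ls; mkdir -p pics; python3 - <<'E'
from rig import bot
import cv2
s=bot.read_state(); print(s['time_s'],s['position'],s['tcp_rot'],s['opening'],bot.pinch_z)
for c in ['scene','top']:
    im=bot.capture(c); cv2.imwrite(f'pics/{c}0.png',im[:,:,::-1])
    k=bot.get_calibration(c); print(c,k)
E
```

```text
pics
0.0 [0.16319344 0.60249862 0.18578873] [[-9.65149529e-01  2.61697480e-01 -9.03554087e-04]
 [ 2.61698781e-01  9.65147676e-01 -1.92629878e-03]
 [ 3.67955590e-04 -2.09562537e-03 -9.99997736e-01]] 1.0004926210673295 0.0187
scene {'fx': 433.4903834416249, 'fy': 433.4903834416249, 'cx': 278.6830700305397, 'cy': 220.16275066927665, 'rvec': array([ 1.92665516, -0.85528645,  0.53720621]), 'tvec': array([-0.42674671,  0.26707496,  0.60780757])}
top {'fx': 486.0691235833446, 'fy': 486.0691235833446, 'cx': 275.01971566968587, 'cy': 212.9185121734669, 'rvec': array([ 2.11251489, -2.16804027,  0.15904088]), 'tvec': array([-0.05251413,  0.54666247,  0.91360436])}
```

View pics/scene0.png

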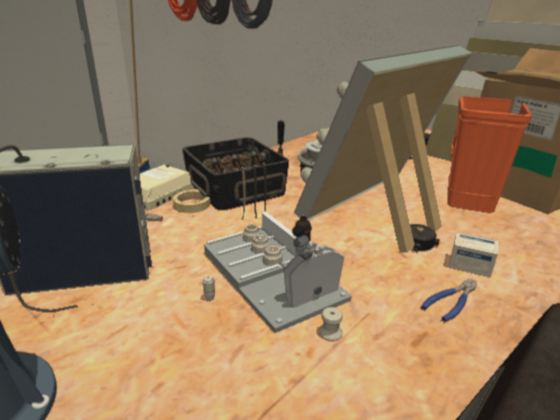

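View pics/top0.png

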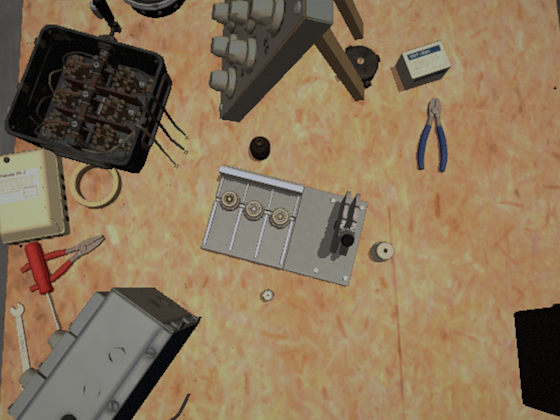

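```bash
python3 - <<'E'
from rig import bot
for c in ['scene','top']:
  for n in ['fixture','cap_1','lane1_home','lane3_home','lever','collar','collar_grip','lever_knob','bar_top','tooth_top','lever_pivot','fuse','insulator','lampholder']:
    try:
      r=bot.find_in(n,c); print(c,n,[(d['point'].round(4).tolist() if hasattr(d['point'],'round') else d['point'],round(d['p'],2)) for d in r[:4]])
    except Exception as e: print(c,n,e)
print(bot.read_state()['time_s'])
E
```

```text
scene fixture [([0.4844, -0.1727, 0.0254], 0.97)]
scene cap_1 [([0.564, 0.0133, 0.0512], 0.64), ([0.5436, -0.0298, 0.0469], 0.62)]
scene lane1_home []
scene lane3_home [([0.4861, -0.1685, 0.0247], 0.85)]
scene lever [([0.4769, -0.1955, 0.1411], 0.71)]
scene collar [([0.4761, -0.1983, 0.1382], 0.54)]
scene collar_grip [([0.4792, -0.1996, 0.1339], 0.85), ([0.5632, 0.0138, 0.0475], 0.62)]
scene lever_knob [([0.4809, -0.1915, 0.1434], 0.57)]
scene bar_top []
scene tooth_top [([0.4877, -0.17, 0.0238], 0.87), ([0.5289, -0.0844, 0.0434], 0.71), ([0.5444, -0.0304, 0.0437], 0.26)]
scene lever_pivot [([0.48, -0.1944, 0.1411], 0.86)]
scene fuse [([0.3822, -0.0542, 0.0299], 0.63), ([0.5318, -0.0871, 0.0454], 0.54)]
scene insulator [([0.4557, -0.2846, 0.025], 0.57)]
scene lampholder [([0.6743, -0.054, 0.0441], 0.63)]
top fixture [([0.5145, -0.0986, 0.0249], 0.8)]
top cap_1 [([0.5336, -0.0708, 0.0516], 0.68), ([0.5527, -0.0283, 0.049], 0.66), ([0.5716, 0.0234, 0.0519], 0.63)]
top lane1_home [([0.5147, -0.0952, 0.0276], 0.78)]
top lane3_home [([0.5167, -0.0971, 0.0266], 0.89)]
top lever [([0.4873, -0.1836, 0.1518], 0.72)]
top collar []
top collar_grip [([0.4909, -0.1847, 0.1461], 0.68)]
top lever_knob [([0.4853, -0.1832, 0.1504], 0.66)]
top bar_top [([0.5576, -0.0275, 0.0217], 0.38)]
top tooth_top [([0.5126, -0.0981, 0.0274], 0.66)]
top lever_pivot [([0.4799, -0.1893, 0.1512], 0.69)]
top fuse [([0.3875, -0.0464, 0.0447], 0.5)]
top insulator [([0.4632, -0.2714, 0.0423], 0.83)]
top lampholder [([0.6776, -0.0391, 0.0475], 0.94), ([0.5712, 0.0258, 0.0529], 0.16)]
1.5
```

```bash
python3 - <<'E'
import cv2
im=cv2.imread('pics/top0.png')[155:315,190:400]
cv2.imwrite('pics/top0z.png',cv2.resize(im,None,fx=3.7,fy=3.7,interpolation=cv2.INTER_CUBIC))
im=cv2.imread('pics/scene0.png')[200:345,195:365]
cv2.imwrite('pics/scene0z.png',cv2.resize(im,None,fx=4,fy=4,interpolation=cv2.INTER_CUBIC))
E
```

```text
(no output)
```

View pics/top0z.png

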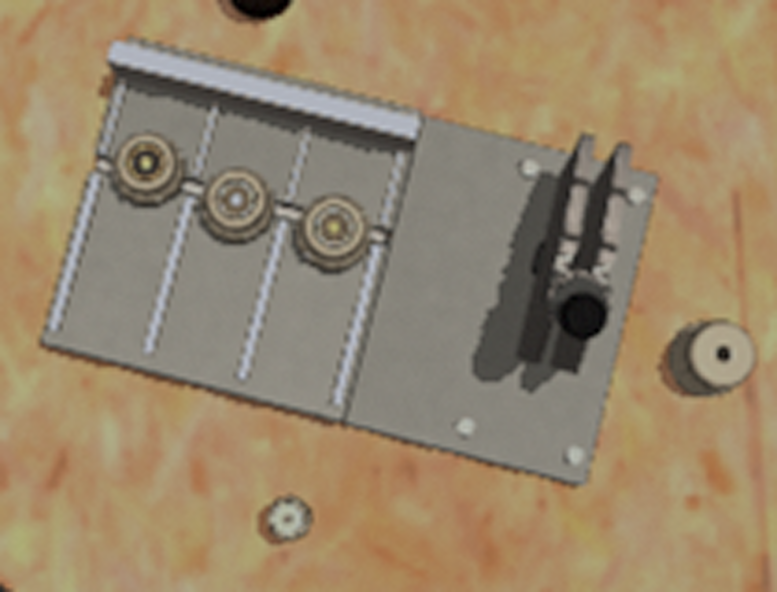

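View pics/scene0z.png

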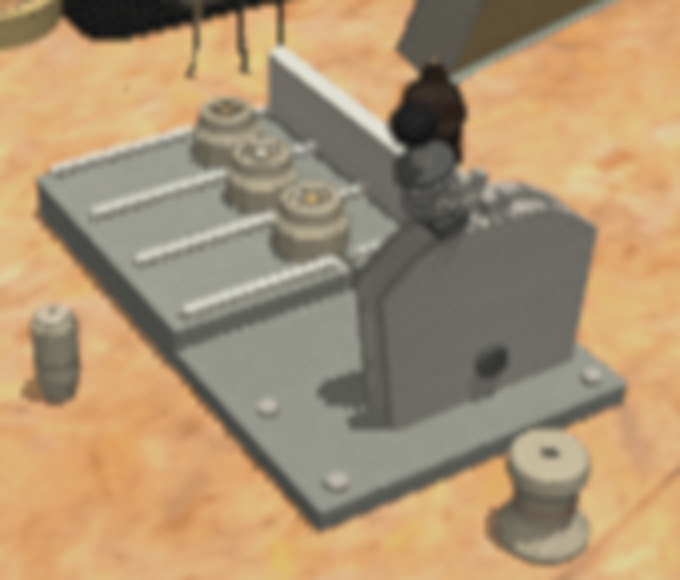

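```bash
cat > h.py <<'E'
import numpy as np,cv2
from scipy.optimize import least_squares
from rig import bot
def proj(k,P):
    K=np.array([[k['fx'],0,k['cx']],[0,k['fy'],k['cy']],[0,0,1]])
    return cv2.projectPoints(np.asarray(P,float).reshape(-1,3),k['rvec'],k['tvec'],K,None)[0][:,0]
def ray(k,px,z):
    R=cv2.Rodrigues(k['rvec'])[0]; C=-R.T@k['tvec']
    d=R.T@np.array([(px[0]-k['cx'])/k['fx'],(px[1]-k['cy'])/k['fy'],1]); return C+d*(z-C[2])/d[2]
def fx2w(p,P):
    x,y,t=p; P=np.atleast_2d(np.asarray(P,float)); c,s=np.cos(t),np.sin(t)
    return np.c_[x+c*P[:,0]-s*P[:,1], y+s*P[:,0]+c*P[:,1], P[:,2]]
def w2fx(p,P):
    x,y,t=p; P=np.atleast_2d(np.asarray(P,float)); c,s=np.cos(t),np.sin(t)
    dx,dy=P[:,0]-x,P[:,1]-y
    return np.c_[c*dx+s*dy,-s*dx+c*dy,P[:,2]]
E
python3 - <<'E'
from h import *
kt=bot.get_calibration('top'); ks=bot.get_calibration('scene')
T=[((-90,162,26),(42,343)),((-90,-6,26),(343,420)),((-90,-140,14),(587,484)),((85,-140,14),(658,178))]
S=[((-90,162,26),(38,182)),((-90,-6,26),(177,343)),((-90,-140,14),(320,515)),((85,-140,14),(625,385))]
def mk(L,f,o): return np.array([a for a,b in L])/1e3, np.array([b for a,b in L])/f+np.array(o)
TP,Tp=mk(T,3.7,(190,155)); SP,Sp=mk(S,4,(195,200))
for name,sets in dict(top=[(kt,TP,Tp)],scene=[(ks,SP,Sp)],both=[(kt,TP,Tp),(ks,SP,Sp)]).items():
    f=lambda p:np.concatenate([(proj(k,fx2w(p,P))-q).ravel() for k,P,q in sets])
    r=least_squares(f,[.51,-.1,-.25]); print(name,r.x.round(4),np.degrees(r.x[2]),r.fun.round(1))
p=r.x
for c,(u,v) in dict(c1=(146,160),c2=(237,200),c3=(333,230)).items():
    w=ray(kt,(u/3.7+190,v/3.7+155),.056); print(c,w.round(4),(w2fx(p,w)*1e3).round(1))
w=ray(kt,(580/3.7+190,313/3.7+155),.035+.145*np.cos(.35)); print('knob',w.round(4),(w2fx(p,w)*1e3).round(1))
for w in ([.4632,-.2714,.0423],[.6776,-.0391,.05],[.3875,-.0464,.045]): print((w2fx(p,w)*1e3).round(1))
E
```

```text
top [ 0.5238 -0.0984 -0.2808] -16.091303464290956 [-0.7 -0.2  0.2  0.5 -0.1  0.7  0.6 -1.1]
scene [ 0.5212 -0.1021 -0.2828] -16.20496342151296 [-1.3 -1.  -0.7 -2.1  0.1  1.1  1.7  0.6]
both [ 0.5232 -0.0997 -0.2819] -16.154249169322977 [-0.1 -0.   0.8  0.8  0.5  1.1  1.3 -0.7 -1.4 -1.7 -0.8 -3.  -0.1 -0.2
  1.3 -0.5]
c1 [0.5741 0.0211 0.056 ] [[ 15.3 130.3  56. ]]
c2 [ 0.5515 -0.0263  0.056 ] [[ 6.8 78.4 56. ]]
c3 [ 0.5343 -0.0761  0.056 ] [[ 4.1 25.8 56. ]]
knob [ 0.4767 -0.1862  0.1712] [[-20.6 -96.  171.2]]
[[  -9.9 -181.6   42.3]]
[[131.4 101.2  50. ]]
[[-145.2   13.5   45. ]]
```

```bash
python3 - <<'E'
from h import *
kt=bot.get_calibration('top'); ks=bot.get_calibration('scene')
for k in (kt,ks):
    R=cv2.Rodrigues(k['rvec'])[0]; print('C',(-R.T@k['tvec']).round(3))
for n,px in dict(r=(145,268),l=(8,292),pan=(300,212),woodl=(405,250)).items(): print(n,ray(ks,px,0).round(3))
B=ray(ks,(145,268),0)
for z in (.1,.15,.2,.25,.3): print(z,proj(ks,B+[0,0,z]).round(0),'top:',proj(kt,B+[0,0,z]).round())
for px in [(200,320),(105,290),(90,420),(0,420),(218,115),(240,120)]:print(px,[ray(kt,px,z).round(3)[:2] for z in (0,.2,.25,.3)])
E
```

```text
C [ 0.4   -0.069  0.986]
C [-0.031 -0.583  0.531]
r [0.36  0.128 0.   ]
l [0.134 0.25  0.   ]
pan [0.792 0.053 0.   ]
woodl [ 0.81  -0.245  0.   ]
0.1 [[139. 227.]] top: [[169. 313.]]
0.15 [[135. 205.]] top: [[162. 314.]]
0.2 [[132. 181.]] top: [[155. 316.]]
0.25 [[128. 156.]] top: [[146. 318.]]
0.3 [[124. 130.]] top: [[136. 320.]]
(200, 320) [array([0.34 , 0.088]), array([0.352, 0.056]), array([0.356, 0.048]), array([0.359, 0.04 ])]
(105, 290) [array([0.404, 0.278]), array([0.403, 0.208]), array([0.403, 0.19 ]), array([0.403, 0.173])]
(90, 420) [array([0.157, 0.301]), array([0.206, 0.226]), array([0.219, 0.207]), array([0.231, 0.188])]
(0, 420) [array([0.161, 0.475]), array([0.21 , 0.365]), array([0.222, 0.337]), array([0.234, 0.309])]
(218, 115) [array([0.764, 0.049]), array([0.691, 0.025]), array([0.672, 0.019]), array([0.654, 0.013])]
(240, 120) [array([0.752, 0.002]), array([ 0.681, -0.012]), array([ 0.663, -0.016]), array([ 0.645, -0.019])]
```

```bash
python3 - <<'E'
from rig import bot
import cv2
k=bot.get_calibration('wrist');print(k)
cv2.imwrite('pics/w0.png',bot.capture('wrist')[:,:,::-1])
E
```

```text
{'fx': 355.4182027356908, 'fy': 355.4182027356908, 'cx': 281.90278904391386, 'cy': 205.68469992490446, 'rvec': array([-2.33254328, -1.78336098, -0.2252598 ]), 'tvec': array([-0.62506048, -0.029404  ,  0.38728761])}
```

View pics/w0.png

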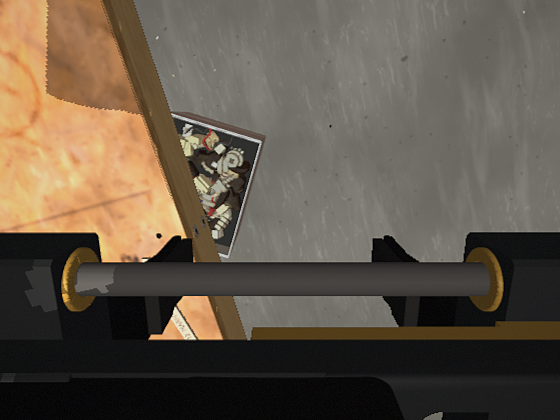

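```bash
python3 - <<'E'
from h import *
s=bot.read_state(); k=bot.get_calibration('wrist'); R=cv2.Rodrigues(k['rvec'])[0]; C=-R.T@k['tvec']
Rt=s['tcp_rot']; print('cam in tool',(Rt.T@(C-s['position'])).round(3),'\n',(Rt.T@R.T).round(3))
p=(.5235,-.099,-.2812)
print((w2fx(p,[s['position']])*1e3).round(1))
Rn=Rt
def T(w): return (Rn.T@(np.array(w)-[.164,.603,.187])).round(3)
for w in [(.164,.603,.36),(.36,.5,.36),(.47,.37,.36),(.52,.2,.36)]: print(w,T(w))
for f in [(-20,90,360),(-60,60,300)]:
    w=fx2w(p,np.array(f)/1e3)[0]; print(f,w.round(3),T(w))
E
```

```text
cam in tool [ 0.067 -0.001 -0.197] 
 [[-0.    -0.969 -0.247]
 [ 1.    -0.001  0.001]
 [-0.002 -0.247  0.969]]
[[-540.7  574.7  186.8]]
(0.164, 0.603, 0.36) [-0.     0.    -0.173]
(0.36, 0.5, 0.36) [-0.216 -0.048 -0.173]
(0.47, 0.37, 0.36) [-0.356 -0.145 -0.173]
(0.52, 0.2, 0.36) [-0.449 -0.296 -0.173]
(-20, 90, 360) [ 0.529 -0.007  0.36 ] [-0.512 -0.493 -0.173]
(-60, 60, 300) [ 0.483 -0.025  0.3  ] [-0.472 -0.522 -0.113]
```

apply_moves(
  motion="0 0 -0.06 0 0 0.9 0.087; 0 0 -0.12 0 0 0.9 0.087; -0.03 -0.005 -0.173 0 0 0.9 0.087; -0.09 -0.015 -0.173 0 0 0.9 0.05; -0.15 -0.03 -0.173 0 0 0.9 0; -0.205 -0.045 -0.173 0 0 0.9 0; -0.255 -0.075 -0.173 0 0 0.9 0; -0.305 -0.11 -0.173 0 0 0.9 0",
)

```text
time_s: 2.55
position: [0.4305, 0.4159, 0.3595]
tcp_rot: [[-0.961, 0.277, 0.0], [0.277, 0.961, 0.0], [-0.0, 0.0, -1.0]]
force: [0.5, 0.2, -0.5]
opening: 0.518
```

apply_moves(
  motion="-0.04 -0.045 0 0 0 0 0; -0.075 -0.095 0 0 0 0 0; -0.11 -0.145 0 0 0 0 0; -0.135 -0.2 0 0 0 0 0; -0.15 -0.26 0 0 0 0 0; -0.163 -0.32 0.02 0 0 0 0; -0.163 -0.375 0.04 0 0 0 0; -0.163 -0.391 0.06 0 0 0 0",
)

```text
time_s: 3.55
position: [0.4766, -0.0065, 0.2993]
tcp_rot: [[-0.96, 0.281, 0.0], [0.281, 0.96, -0.001], [-0.0, -0.001, -1.0]]
force: [0.4, 0.6, -0.3]
opening: 0.007
```

```bash
python3 - <<'E'
from h import *
import json
s=bot.read_state(); k=bot.get_calibration('wrist')
im=bot.capture('wrist'); cv2.imwrite('pics/w1.png',im[:,:,::-1]); print(s['time_s'],s['position'],s['qvel'].round(2) if hasattr(s['qvel'],'round') else s['qvel'],s['force'])
import pickle; pickle.dump(k,open('kw1.pkl','wb'))
p=(.5235,-.099,-.2812)
print((w2fx(p,[s['position']])*1e3).round(1))
pts={'dNL':(-90,162,26),'dNR':(-90,-6,26),'fNR':(-90,-140,14),'fenL':(60,162,66),'fenR':(60,-6,66),'c1':(15.3,130,56),'c3':(4,26,56),'tooth':(20,-100,125)}
for n,q in pts.items(): print(n,proj(k,fx2w(p,np.array(q)/1e3)).round(1))
for n in ['cap_1','collar_grip','lever_knob','tooth_top','fuse']:
    print(n,[((w2fx(p,[d['point']])*1e3).round(1).tolist(),d['p']) for d in bot.find_in(n,'wrist')[:3]])
E
```

```text
3.55 [ 0.47664653 -0.00648166  0.29932574] [-13.44   5.31  18.87   1.48 -24.57 -14.49] [ 0.41646066  0.64996314 -0.25176787]
[[-70.7  75.9 299.3]]
dNL [[347.3 152.2]]
dNR [[219.5 152.7]]
fNR [[121.6 152.1]]
fenL [[348.  270.5]]
fenR [[219.7 271. ]]
c1 [[323.6 235.7]]
c3 [[243.7 227.8]]
tooth [[125.4 260.7]]
cap_1 [([[2.7, 128.3, 49.4]], 0.66), ([[-1.3, 78.5, 52.8]], 0.59), ([[-5.2, 30.0, 55.4]], 0.57)]
collar_grip [([[-8.8, -87.0, 145.0]], 0.61)]
lever_knob [([[-17.8, -92.8, 147.5]], 0.66)]
tooth_top [([[-7.9, -87.6, 142.1]], 0.16)]
fuse [([[-142.6, 13.0, 43.9]], 0.59)]
```

View pics/w1.png

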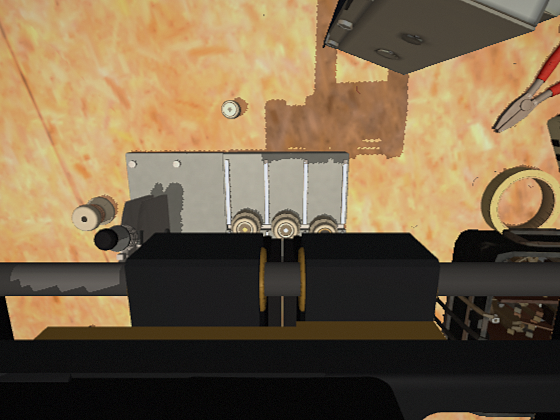

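```bash
python3 - <<'E'
from h import *
s=bot.read_state(); bot.capture('wrist'); s=bot.read_state();k=bot.get_calibration('wrist')
im=bot.capture('wrist')[:,:,::-1].copy(); print(s['time_s'],s['position'],s['qvel'].round(2))
p=(.5235,-.099,-.2812); print((w2fx(p,[s['position']])*1e3).round(1))
z=cv2.resize(im[130:250,60:370],None,fx=2.5,fy=2.5,interpolation=cv2.INTER_CUBIC)
for q in [(-90,162,26),(-90,-6,26),(-90,-140,14),(-90,-6,14),(60,162,66),(15.3,130,56),(6.8,78,56),(4,26,56),(-10,-182,46),(-36,-100,169)]:
    u=(proj(k,fx2w(p,np.array(q)/1e3))[0]-[60,130])*2.5; cv2.drawMarker(z,tuple(int(v) for v in u),(0,0,255),0,8)
cv2.imwrite('pics/w2.png',z)
E
```

```text
3.9 [ 0.4784603  -0.00275122  0.30080046] [ 0.28  0.11  0.13 -0.14 -0.04  0.03]
[[-70.   80.  300.8]]
```

View pics/w2.png

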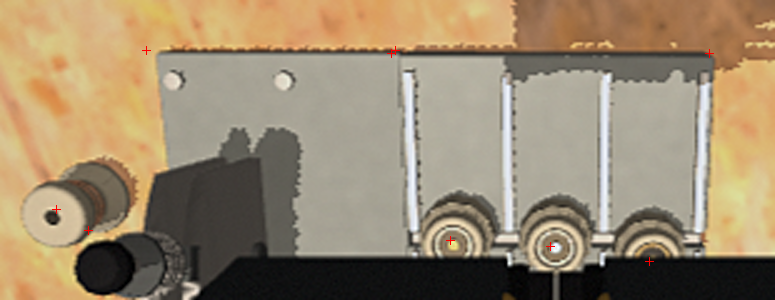

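apply_moves(
  motion="-0.01 0.03 0.03 0 0 0 0; -0.03 0.05 0.08 0 0 0 0; -0.04 0.05 0.13 0 0 0 0; -0.04 0.05 0.18 0 0 0 0; -0.04 0.05 0.22 0 0 0 0; -0.04 0.05 0.25 0 0 0 0; -0.04 0.05 0.262 0 0 0 0; -0.04 0.05 0.262 0 0 0 0",
)

```text
time_s: 4.95
position: [0.5301, 0.0338, 0.0377]
tcp_rot: [[-0.961, 0.276, -0.0], [0.276, 0.961, 0.0], [0.0, -0.0, -1.0]]
force: [0.3, -0.4, 0.5]
opening: 0.007
```

```bash
python3 - <<'E'
from h import *
s=bot.read_state(); p=(.5235,-.099,-.2812); print(s['time_s'],(w2fx(p,[s['position']])*1e3).round(1),s['force'],s['tcp_rot'].round(4))
im=bot.capture('scene')[:,:,::-1]
cv2.imwrite('pics/s3.png',cv2.resize(im[150:350,150:400],None,fx=3,fy=3,interpolation=cv2.INTER_CUBIC))
im=bot.capture('wrist')[:,:,::-1]; cv2.imwrite('pics/w3.png',im)
E
```

```text
4.95 [[-30.5 129.5  37.7]] [ 0.29852929 -0.35600266  0.50224446] [[-9.612e-01  2.760e-01 -2.000e-04]
 [ 2.760e-01  9.612e-01  0.000e+00]
 [ 2.000e-04 -0.000e+00 -1.000e+00]]
```

View pics/s3.png

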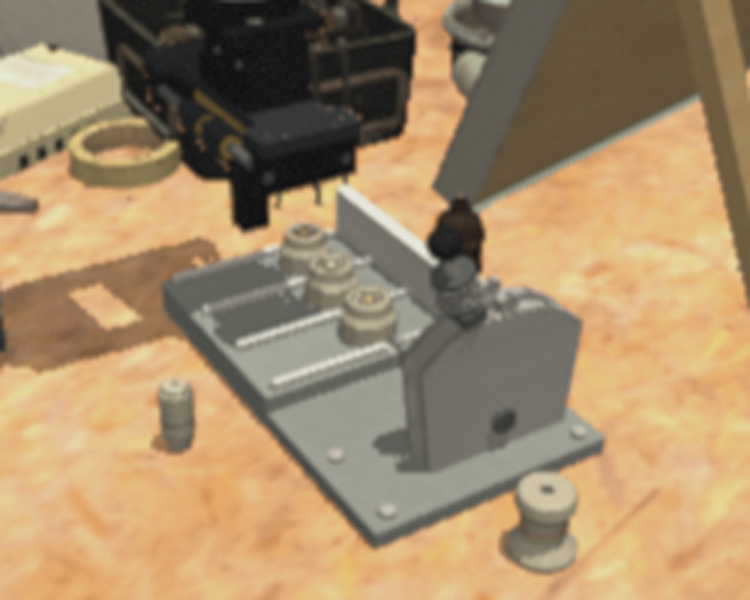

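View pics/w3.png

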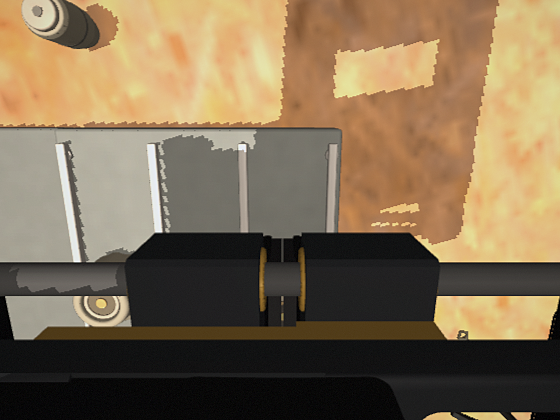

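```bash
python3 - <<'E'
from h import *
ks=bot.get_calibration('scene');s=bot.read_state()
for P in [s['position'],fx2w((.5235,-.099,-.2812),[[.015,.130,.056]])[0]]:
  print((proj(ks,P)[0]-[150,150])*3)
E
```

```text
[251.52859793 264.23335338]
[303.45660906 228.863011  ]
```

```bash
python3 - <<'E'
from h import *
im=bot.capture('scene')[:,:,::-1]
cv2.imwrite('pics/s4.png',cv2.resize(im[140:270,190:300],None,fx=6,fy=4.5,interpolation=cv2.INTER_CUBIC))
E
```

```text
(no output)
```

View pics/s4.png

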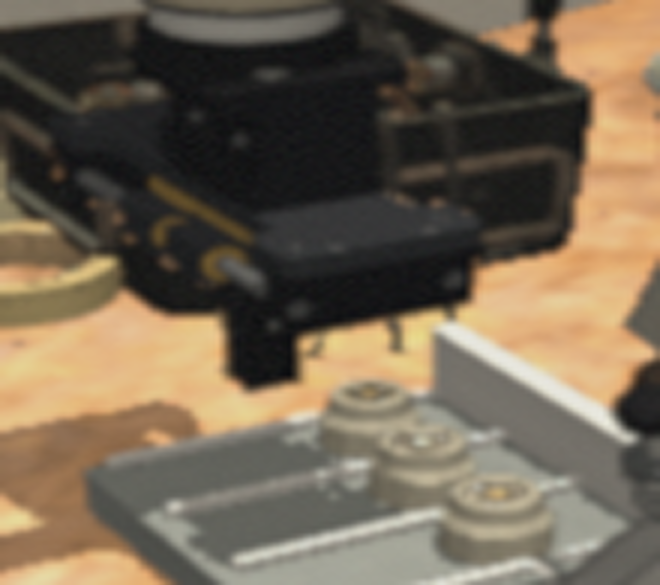

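apply_moves(
  motion="-0.005 0 0 0 0 0 0; -0.01 0 0 0 0 0 0; -0.014 0 0 0 0 0 0; -0.018 0 0 0 0 0 0; -0.021 0 0 0 0 0 0; -0.024 0 0 0 0 0 0; -0.026 0 0 0 0 0 0; -0.026 0 0 0 0 0 0",
)

```text
time_s: 6.1
position: [0.5549, 0.0261, 0.0377]
tcp_rot: [[-0.961, 0.277, 0.0], [0.277, 0.961, -0.0], [-0.0, -0.0, -1.0]]
force: [-1.1, -0.3, 0.9]
opening: 0.007
```

```bash
python3 - <<'E'
from h import *
im=bot.capture('scene')[:,:,::-1]
cv2.imwrite('pics/s5.png',cv2.resize(im[140:270,190:300],None,fx=6,fy=4.5,interpolation=cv2.INTER_CUBIC))
print(bot.read_state()['force'])
E
```

```text
[-0.09858956 -0.50062475 -0.11528011]
```

View pics/s5.png

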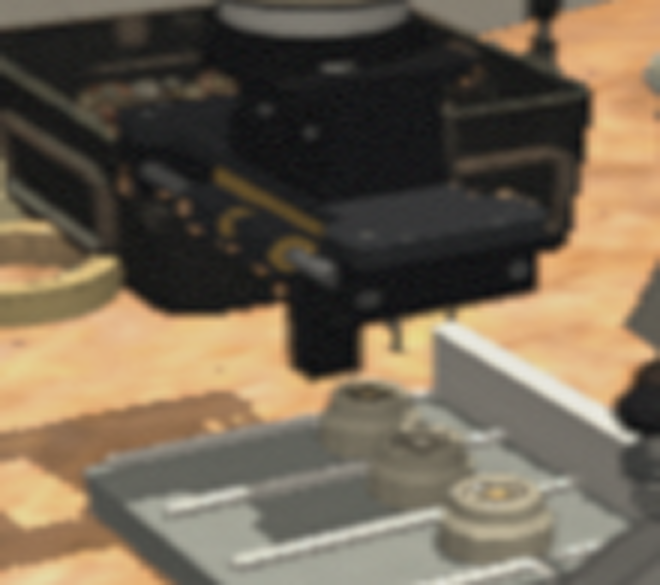

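apply_moves(
  motion="0.013 0 0 0 0 0 0; 0.026 0 0 0 0 0 0; 0.026 0 0.004 0 0 0 0; 0.026 0 0.007 0 0 0 0; 0.026 0 0.01 0 0 0 0; 0.026 0 0.012 0 0 0 0; 0.026 0 0.014 0 0 0 0; 0.026 0 0.014 0 0 0 0",
)

```text
time_s: 7.15
position: [0.5297, 0.0333, 0.0235]
tcp_rot: [[-0.961, 0.277, -0.0], [0.277, 0.961, 0.0], [0.0, -0.0, -1.0]]
force: [0.6, -0.2, -0.2]
opening: 0.006
```

apply_moves(
  motion="0 0 0.002 0 0 0 0; 0 0 0.004 0 0 0 0; 0 0 0.006 0 0 0 0; 0 0 0.008 0 0 0 0; 0 0 0.01 0 0 0 0; 0 0 0.012 0 0 0 0; 0 0 0.013 0 0 0 0; 0 0 0.013 0 0 0 0",
)

```text
time_s: 8.15
position: [0.5297, 0.0334, 0.0106]
tcp_rot: [[-0.961, 0.277, -0.0], [0.277, 0.961, 0.0], [0.0, -0.0, -1.0]]
force: [0.4, 0.4, 0.5]
opening: 0.003
```

```bash
python3 - <<'E'
from h import *
im=bot.capture('scene')[:,:,::-1]
cv2.imwrite('pics/s6.png',cv2.resize(im[140:270,190:300],None,fx=6,fy=4.5,interpolation=cv2.INTER_CUBIC))
s=bot.read_state();print(s['force'],s['position'])
ks=bot.get_calibration('scene')
for z in (0,.02,.03,.035,.04,.05): print(z,(proj(ks,s['position']+[0,0,z])[0]-[190,140])*[6,4.5])
E
```

```text
[-0.66695495  0.70804913  0.64300671] [0.52978154 0.03334361 0.0107396 ]
0 [263.06038643 490.86388288]
0.02 [261.47935429 456.543023  ]
0.03 [260.67717061 439.12931378]
0.035 [260.27311151 430.35804633]
0.04 [259.86705468 421.54341237]
0.05 [259.04888827 403.78275206]
```

View pics/s6.png

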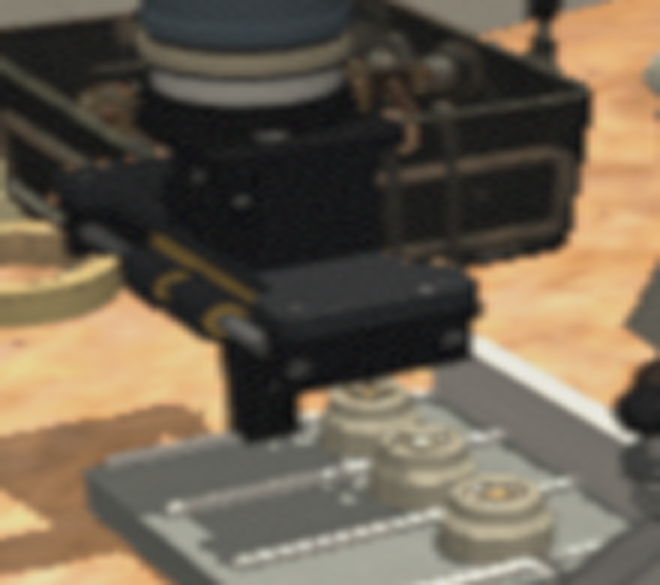

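apply_moves(
  motion="-0.006 0 0.002 0 0 0 0; -0.012 0 0.002 0 0 0 0; -0.016 0 0.002 0 0 0 0; -0.02 0 0.002 0 0 0 0; -0.024 0 0.002 0 0 0 0; -0.028 0 0.002 0 0 0 0; -0.03 0 0.002 0 0 0 0; -0.03 0 0.002 0 0 0 0",
)

```text
time_s: 9.2
position: [0.5589, 0.025, 0.0088]
tcp_rot: [[-0.961, 0.277, 0.001], [0.277, 0.961, -0.0], [-0.001, 0.0, -1.0]]
force: [0.1, -0.1, -0.1]
opening: 0.003
```

```bash
python3 - <<'E'
from h import *
im=bot.capture('scene')[:,:,::-1]
cv2.imwrite('pics/s7.png',cv2.resize(im[140:270,190:300],None,fx=6,fy=4.5,interpolation=cv2.INTER_CUBIC))
s=bot.read_state();print(s['force'],s['position'],(w2fx((.5235,-.099,-.2812),[s['position']])*1e3).round(1))
E
```

```text
[-0.47289243  0.26444354 -1.10251029] [0.55881076 0.02497711 0.00876011] [[ -0.5 128.9   8.8]]
```

View pics/s7.png

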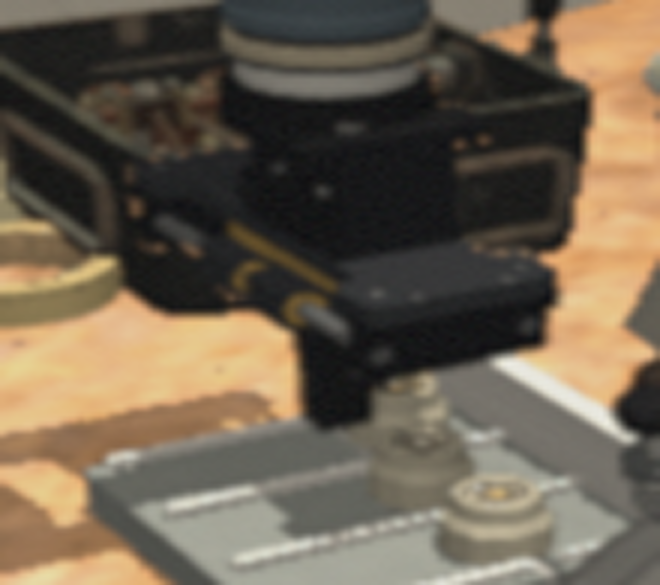

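apply_moves(
  motion="-0.003 0 0 0 0 0 0; -0.006 0 0 0 0 0 0; -0.008 0 0 0 0 0 0; -0.009 0 0 0 0 0 0; -0.01 0 0 0 0 0 0; -0.011 0 0 0 0 0 0; -0.012 0 0 0 0 0 0; -0.012 0 0 0 0 0 0",
)

```text
time_s: 10.25
position: [0.5703, 0.0217, 0.0088]
tcp_rot: [[-0.961, 0.277, 0.0], [0.277, 0.961, -0.0], [-0.0, 0.0, -1.0]]
force: [-0.2, 0.7, 0.6]
opening: 0.002
```

apply_moves(
  motion="-0.0005 0 0 0 0 0 0; -0.001 0 0 0 0 0 0; -0.0015 0 0 0 0 0 0; -0.002 0 0 0 0 0 0; -0.0025 0 0 0 0 0 0; -0.003 0 0 0 0 0 0; -0.003 0 0 0 0 0 0; -0.003 0 0 0 0 0 0",
)

```text
time_s: 11.25
position: [0.5722, 0.0211, 0.0086]
tcp_rot: [[-0.961, 0.277, -0.002], [0.277, 0.961, 0.0], [0.002, -0.0, -1.0]]
force: [-3.7, 0.7, 1.0]
opening: 0.008
```

```bash
python3 - <<'E'
from h import *
im=bot.capture('scene')[:,:,::-1]
cv2.imwrite('pics/s8.png',cv2.resize(im[180:270,210:330],None,fx=6.5,fy=6.5,interpolation=cv2.INTER_CUBIC))
s=bot.read_state();print(s['force'],s['position'],(w2fx((.5235,-.099,-.2812),[s['position']])*1e3).round(1))
E
```

```text
[-3.10809566  0.19707299  0.93246101] [0.5722372  0.02107815 0.00864748] [[ 13.5 128.9   8.6]]
```

View pics/s8.png

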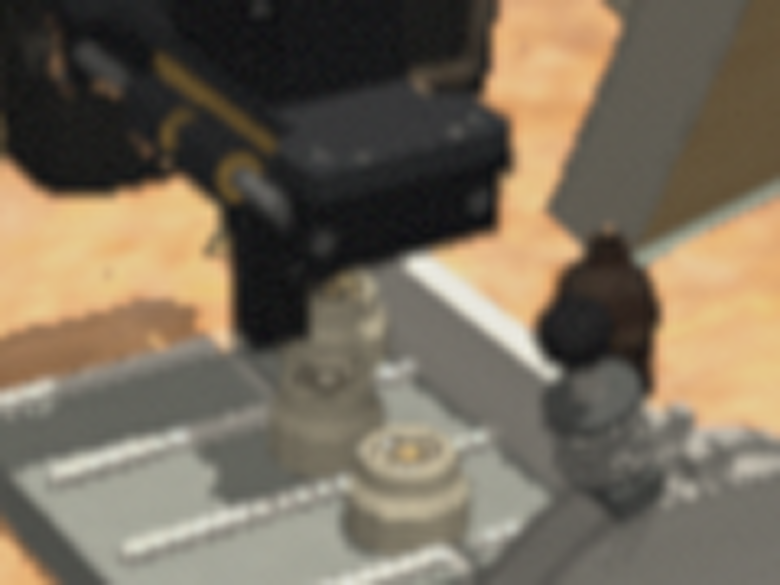

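apply_moves(
  motion="0.015 0 0 0 0 0 0; 0.035 0 0 0 0 0 0; 0.049 -0.01 0 0 0 0 0; 0.049 -0.035 0 0 0 0 0; 0.049 -0.051 0 0 0 0 0; 0.043 -0.051 0 0 0 0 0; 0.033 -0.051 0 0 0 0 0; 0.023 -0.051 0 0 0 0 0",
)

```text
time_s: 12.3
position: [0.5379, -0.0215, 0.0087]
tcp_rot: [[-0.961, 0.276, 0.0], [0.276, 0.961, -0.0], [-0.0, 0.0, -1.0]]
force: [-0.1, 0.6, -0.1]
opening: 0.007
```

apply_moves(
  motion="-0.006 0 0 0 0 0 0; -0.012 0 0 0 0 0 0; -0.017 0 0 0 0 0 0; -0.019 0 0 0 0 0 0; -0.02 0 0 0 0 0 0; -0.021 0 0 0 0 0 0; -0.022 0 0 0 0 0 0; -0.022 0 0 0 0 0 0",
)

```text
time_s: 13.3
position: [0.5574, -0.0277, 0.0087]
tcp_rot: [[-0.961, 0.277, -0.001], [0.277, 0.961, 0.0], [0.001, -0.0, -1.0]]
force: [-2.3, -0.0, 0.8]
opening: 0.001
```

apply_moves(
  motion="-0.001 0 0 0 0 0 0; -0.001 0 0 0 0 0 0; 0.015 0 0 0 0 0 0; 0.035 0 0 0 0 0 0; 0.052 0 0 0 0 0 0; 0.052 -0.02 0 0 0 0 0; 0.052 -0.04 0 0 0 0 0; 0.052 -0.049 0 0 0 0 0",
)

```text
time_s: 14.3
position: [0.4959, -0.0619, 0.009]
tcp_rot: [[-0.961, 0.278, 0.003], [0.278, 0.961, -0.001], [-0.003, -0.0, -1.0]]
force: [0.0, 0.8, 0.6]
opening: 0.003
```

apply_moves(
  motion="-0.01 0 0 0 0 0 0; -0.016 0 0 0 0 0 0; -0.023 0 0 0 0 0 0; -0.03 0 0 0 0 0 0; -0.037 0 0 0 0 0 0; -0.043 0 0 0 0 0 0; -0.048 0 0 0 0 0 0; -0.05 0 0 0 0 0 0",
)

```text
time_s: 15.3
position: [0.5427, -0.0745, 0.0087]
tcp_rot: [[-0.961, 0.277, -0.0], [0.277, 0.961, 0.0], [0.0, 0.0, -1.0]]
force: [-1.4, 0.3, -0.7]
opening: 0.003
```

apply_moves(
  motion="-0.0005 0 0 0 0 0 0; -0.001 0 0 0 0 0 0; -0.0015 0 0 0 0 0 0; -0.002 0 0 0 0 0 0; -0.002 0 0 0 0 0 0; -0.0025 0 0 0 0 0 0; -0.0025 0 0 0 0 0 0; -0.0025 0 0 0 0 0 0",
)

```text
time_s: 16.3
position: [0.5432, -0.0745, 0.0086]
tcp_rot: [[-0.961, 0.277, -0.003], [0.277, 0.961, 0.001], [0.003, 0.0, -1.0]]
force: [-5.0, 0.5, 3.2]
opening: 0.004
```

apply_moves(
  motion="0.03 0 0 0 0 0 0; 0.03 0 -0.06 0 0 0 0; 0.03 0 -0.12 0 0 0 0; 0.03 -0.02 -0.175 0 0 0 0.087; 0.024 -0.06 -0.19 0 0 0 0.087; 0.024 -0.11 -0.19 0 0 0 0.087; 0.024 -0.127 -0.19 0 0 0 0.087; 0.024 -0.127 -0.19 0 0 0 0.087",
)

```text
time_s: 17.3
position: [0.4873, -0.1916, 0.1988]
tcp_rot: [[-0.96, 0.279, 0.002], [0.279, 0.96, -0.0], [-0.002, 0.0, -1.0]]
force: [-1.0, 1.7, 0.7]
opening: 0.486
```

```bash
python3 - <<'E'
from h import *
import pickle
P=(.5235,-.099,-.2812)
bot.capture('top')
s=bot.read_state();k=bot.get_calibration('wrist');im=bot.capture('wrist')[:,:,::-1]
cv2.imwrite('pics/w9.png',im); pickle.dump((k,s),open('w9.pkl','wb'))
im=bot.capture('scene')[:,:,::-1]; cv2.imwrite('pics/s9.png',im)
print(s['time_s'],s['qvel'].round(1),s['opening'],(w2fx(P,[s['position']])*1e3).round(1))
for n in ['collar_grip','lever_knob','collar','tooth_top']:
    print(n,[((w2fx(P,[d['point']])*1e3).round(1).tolist(),round(d['p'],2)) for d in bot.find_in(n,'wrist')[:3]])
for f in [(-36.5,-100,168.5),(-22,-100,133),(20,-100,125)]: print(f,proj(k,fx2w(P,np.array(f)/1e3)))
E
```

```text
17.35 [ 1.4 -0.1  0.7  0.1  0.4 -0.1] 0.5333878149665584 [[ -9.6 -97.9 198.6]]
collar_grip [([[-6.2, -99.1, 146.1]], 0.63)]
lever_knob [([[-15.5, -99.7, 167.0]], 0.97)]
collar [([[-5.3, -98.0, 147.5]], 0.88)]
tooth_top [([[-22.9, -7.0, 25.7]], 0.58)]
(-36.5, -100, 168.5) [[278.79261262 178.93281731]]
(-22, -100, 133) [[279.13947058 189.72124909]]
(20, -100, 125) [[279.33143885 238.87010652]]
```

View pics/w9.png

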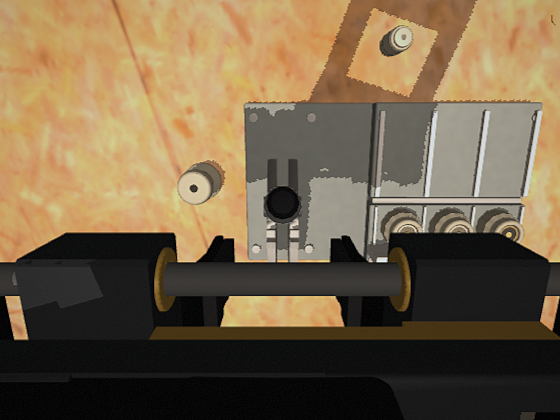

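View pics/s9.png

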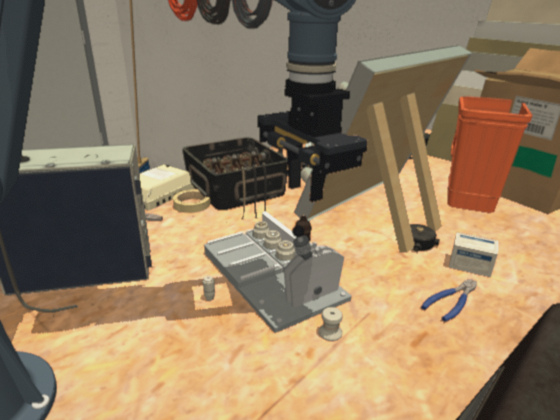

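```bash
python3 - <<'E'
from h import *
import pickle
P=(.5235,-.099,-.2812); k,s=pickle.load(open('w9.pkl','rb'))
def kn(t,r,y=-100): return fx2w(P,np.array([20+r*np.sin(t),y,35+r*np.cos(t)])/1e3)[0]
for a in np.arange(0,.3,.04): print(round(a,2),proj(k,kn(a-.4,145))[0].round(1),kn(a-.4,145).round(3))
# pick fixture y from col at that
for y in (-100,-98,-96): print(y,proj(k,kn(-.2,145,y))[0].round(1))
ks=bot.get_calibration('scene')
for a in np.arange(0,.3,.04): print(round(a,2),proj(ks,kn(a-.4,138))[0].round(1),proj(ks,kn(a-.4,107))[0].round(1))
print(proj(ks,kn(0,90))[0])
im=cv2.imread('pics/s9.png'); cv2.imwrite('pics/s9z.png',cv2.resize(im[200:330,240:360],None,fx=6,fy=4.5,interpolation=cv2.INTER_CUBIC))
im=cv2.imread('pics/w9.png'); cv2.imwrite('pics/w9z.png',cv2.resize(im[145:265,225:345],None,fx=5,fy=5,interpolation=cv2.INTER_CUBIC))
E
```

```text
0.0 [278.8 179. ] [ 0.461 -0.185  0.169]
0.04 [278.8 187.8] [ 0.466 -0.186  0.171]
0.08 [278.8 196.8] [ 0.471 -0.188  0.173]
0.12 [278.8 205.8] [ 0.476 -0.19   0.174]
0.16 [278.8 214.8] [ 0.482 -0.191  0.176]
0.2 [278.8 223.9] [ 0.487 -0.193  0.177]
0.24 [278.9 232.8] [ 0.493 -0.194  0.178]
0.28 [278.9 241.7] [ 0.498 -0.196  0.179]
-100 [278.8 223.9]
-98 [282.  223.9]
-96 [285.1 223.8]
0.0 [291.9 235.5] [297.1 247.9]
0.04 [294.4 233.7] [299.  246.5]
0.08 [297.  231.9] [300.9 245.2]
0.12 [299.6 230.3] [302.9 244. ]
0.16 [302.2 228.8] [304.8 242.8]
0.2 [304.8 227.4] [306.8 241.7]
0.24 [307.4 226.1] [308.8 240.7]
0.28 [310. 225.] [310.7 239.8]
[316.0320232  245.69551435]
```

View pics/s9z.png

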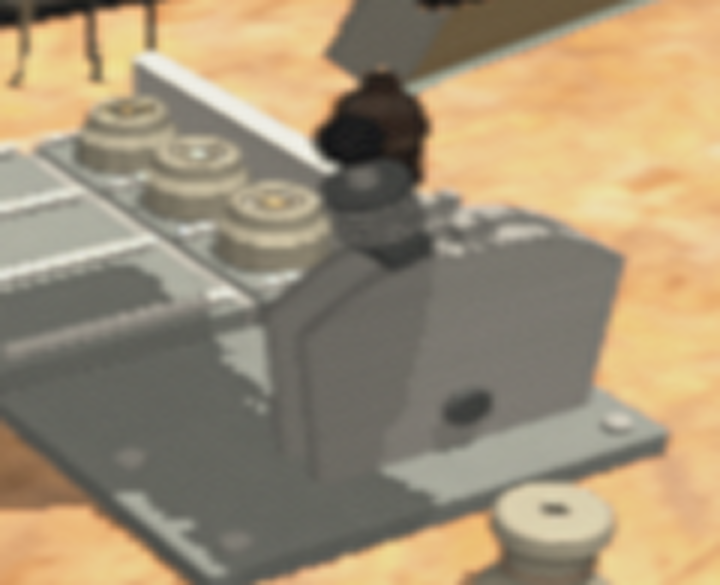

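View pics/w9z.png

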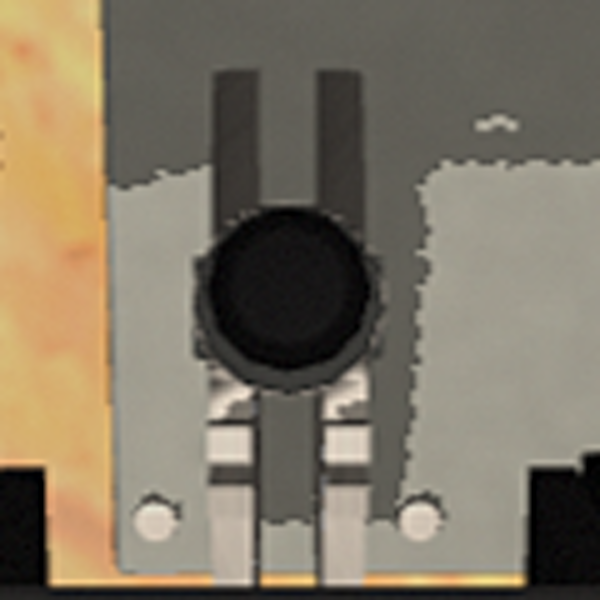

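```bash
python3 - <<'E'
from h import *
import pickle
P=(.5235,-.099,-.2812); k,s=pickle.load(open('w9.pkl','rb'))
for f in [(-90,-140,14),(85,-140,14),(85,-20,14),(-90,-6,26),(-90,162,26),(40,26,56),(40,78,56),(9,0,26),(12,-100,125),(28,-100,125),(20,-100,125),(20,-100,115)]: print(f,proj(k,fx2w(P,np.array(f)/1e3))[0].round(1))
im=cv2.imread('pics/w9.png'); cv2.imwrite('pics/w9y.png',cv2.resize(im[90:270,235:555],None,fx=2.4,fy=2.4,interpolation=cv2.INTER_CUBIC))
E
```

```text
(-90, -140, 14) [240.7 101.5]
(85, -140, 14) [245.2 259.7]
(85, -20, 14) [349.3 259.6]
(-90, -6, 26) [373.7 101. ]
(-90, 162, 26) [541.7 100.9]
(40, 26, 56) [404.8 234.3]
(40, 78, 56) [456.4 234.2]
(9, 0, 26) [373.5 197.6]
(12, -100, 125) [279.3 229.4]
(28, -100, 125) [279.4 248.2]
(20, -100, 125) [279.3 238.9]
(20, -100, 115) [279.4 234.8]
```

View pics/w9y.png

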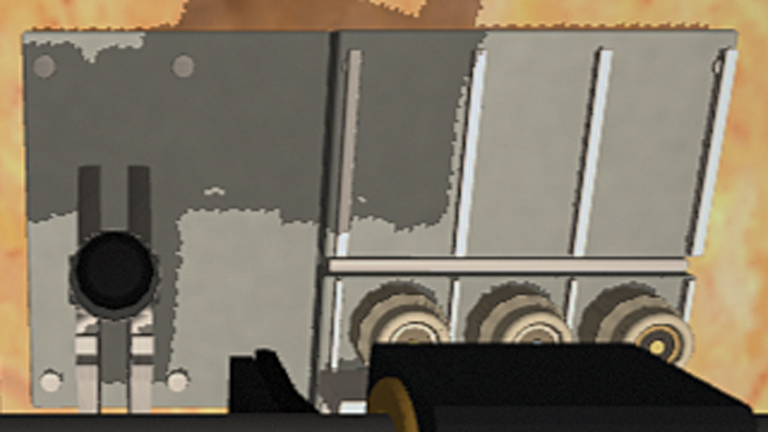

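apply_moves(
  motion="0.005 0 0 0 -8 0 0.087; 0.0135 0 0.01 0 -16.9 0 0.087; 0.0135 0 0.022 0 -16.9 0 0.087; 0.008 0 0.04 0 -16.9 0 0.087; 0.0024 0 0.058 0 -16.9 0 0.087; -0.002 0 0.073 0 -16.9 0 0.087; -0.005 0 0.083 0 -16.9 0 0.087; -0.0063 0 0.087 0 -16.9 0 0.087",
)

```text
time_s: 18.65
position: [0.4933, -0.1922, 0.1112]
tcp_rot: [[-0.92, 0.276, 0.279], [0.264, 0.961, -0.08], [-0.29, 0.0, -0.957]]
force: [0.2, -0.5, -1.1]
opening: 0.998
```

```bash
python3 - <<'E'
from h import *
P=(.5235,-.099,-.2812)
s=bot.read_state();k=bot.get_calibration('wrist');im=bot.capture('wrist')[:,:,::-1]
cv2.imwrite('pics/w10.png',im)
im=bot.capture('scene')[:,:,::-1]; cv2.imwrite('pics/s10.png',cv2.resize(im[160:320,220:380],None,fx=4.5,fy=3.7,interpolation=cv2.INTER_CUBIC))
print(s['time_s'],s['force'],s['opening'],(w2fx(P,[s['position']])*1e3).round(1),s['tcp_rot'].round(3))
E
```

```text
18.65 [ 0.1724218  -0.45420921 -1.09779087] 0.9975371964361083 [[ -3.1 -97.9 111.2]] [[-0.92   0.276  0.279]
 [ 0.264  0.961 -0.08 ]
 [-0.29   0.    -0.957]]
```

View pics/w10.png

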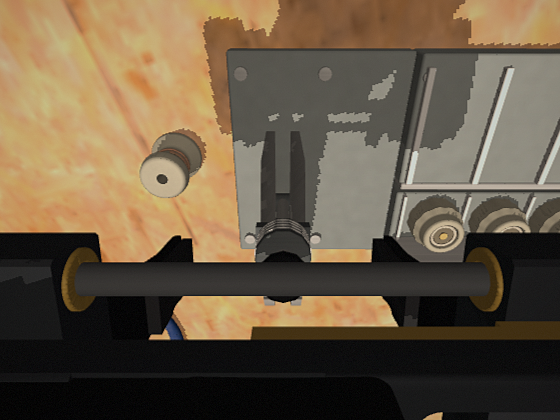

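View pics/s10.png

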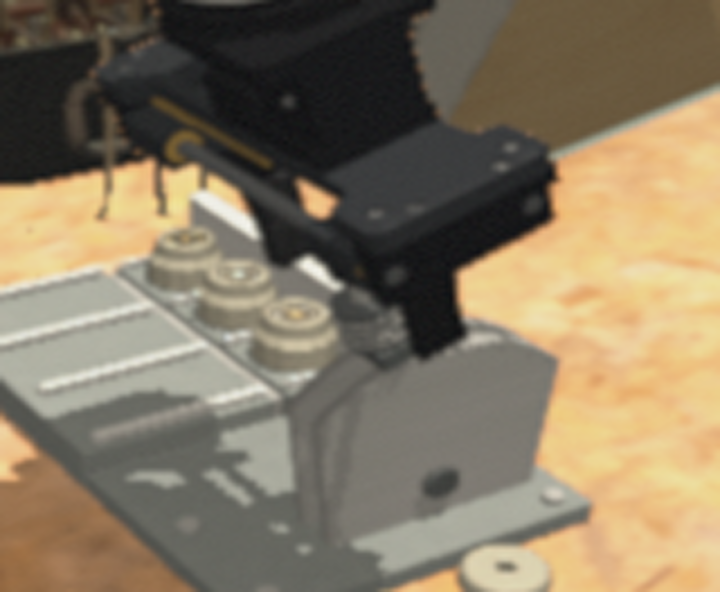

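apply_moves(
  motion="0 0 0.006 0 0 0 0.087; 0 0 0.011 0 0 0 0.06; 0 0 0.012 0 0 0 0.04; 0 0 0.012 0 0 0 0.034; 0 0 0.012 0 0 0 0.034; 0 0 0.012 0 0 0 0.034; 0 0 0.012 0 0 0 0.034; 0 0 0.012 0 0 0 0.034",
)

```text
time_s: 19.75
position: [0.496, -0.1932, 0.1003]
tcp_rot: [[-0.919, 0.277, 0.279], [0.265, 0.961, -0.081], [-0.291, -0.0, -0.957]]
force: [0.7, -0.6, 0.4]
opening: 0.399
```

```bash
python3 - <<'E'
from h import *
P=(.5235,-.099,-.2812)
s=bot.read_state();k=bot.get_calibration('wrist');im=bot.capture('wrist')[:,:,::-1]
cv2.imwrite('pics/w11.png',im[150:350,180:390].repeat(3,0).repeat(3,1))
im=bot.capture('scene')[:,:,::-1]; cv2.imwrite('pics/s11.png',cv2.resize(im[190:290,260:360],None,fx=6,fy=6,interpolation=cv2.INTER_CUBIC))
print(s['time_s'],s['force'],s['opening'],(w2fx(P,[s['position']])*1e3).round(1))
E
```

```text
19.75 [ 0.74739494 -0.63968763  0.38890175] 0.39909837879268223 [[ -0.3 -98.1 100.3]]
```

View pics/w11.png

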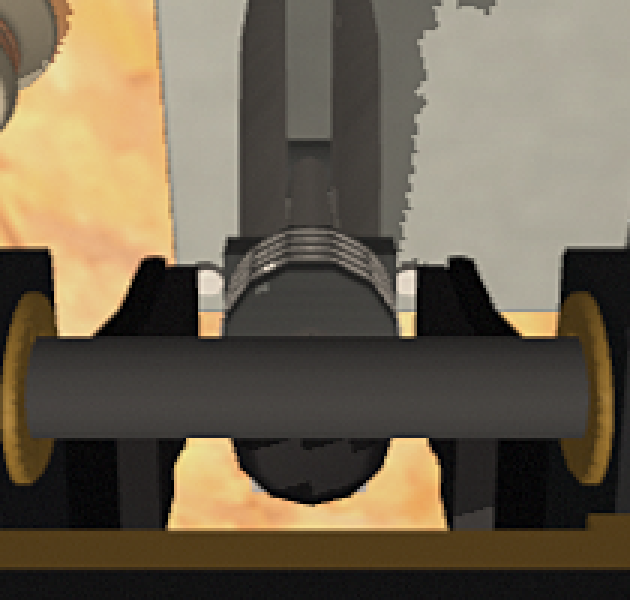

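View pics/s11.png

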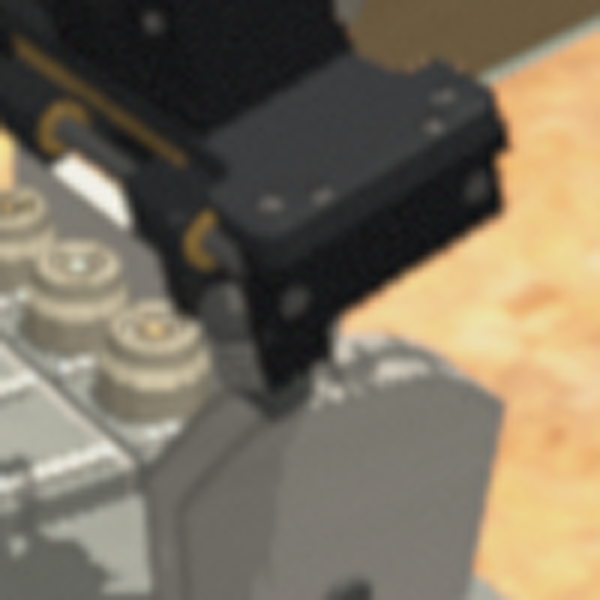

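apply_moves(
  motion="0 0 0 0 0 0 0.028; 0 0 0 0 0 0 0.02; 0 0 0 0 0 0 0.02; 0 0 0 0 0 0 0.02; 0 0 0 0 0 0 0.02; 0 0 0 0 0 0 0.02; 0 0 0 0 0 0 0.02; 0 0 0 0 0 0 0.02",
)

```text
time_s: 20.85
position: [0.4958, -0.1927, 0.1001]
tcp_rot: [[-0.92, 0.277, 0.279], [0.265, 0.961, -0.08], [-0.29, 0.001, -0.957]]
force: [1.7, 5.0, 1.4]
opening: 0.309
```

apply_moves(
  motion="0 0.0003 -0.002 0 0 0 0.02; 0 0.0006 -0.004 0 0 0 0.02; 0 0.0006 -0.006 0 0 0 0.02; 0 0.0006 -0.008 0 0 0 0.02; 0 0.0006 -0.01 0 0 0 0.02; 0 0.0006 -0.0115 0 0 0 0.02; 0 0.0006 -0.0115 0 0 0 0.02; 0 0.0006 -0.0115 0 0 0 0.02",
)

```text
time_s: 21.85
position: [0.493, -0.1918, 0.1113]
tcp_rot: [[-0.919, 0.277, 0.279], [0.265, 0.961, -0.081], [-0.291, -0.0, -0.957]]
force: [-0.2, 1.7, -4.3]
opening: 0.314
```

```bash
python3 - <<'E'
from h import *
P=(.5235,-.099,-.2812)
s=bot.read_state();k=bot.get_calibration('wrist');im=bot.capture('wrist')[:,:,::-1]
cv2.imwrite('pics/w12.png',im[150:350,180:390].repeat(3,0).repeat(3,1))
im=bot.capture('scene')[:,:,::-1]; cv2.imwrite('pics/s12.png',cv2.resize(im[190:290,260:360],None,fx=6,fy=6,interpolation=cv2.INTER_CUBIC))
print(s['time_s'],s['force'],s['opening'],(w2fx(P,[s['position']])*1e3).round(1),s['tcp_rot'].T@s['force'])
E
```

```text
21.85 [-0.16044472  1.69827576 -4.2911195 ] 0.31390922272038824 [[ -3.6 -97.6 111.3]] [1.84513747 1.58816661 3.92387361]
```

View pics/w12.png

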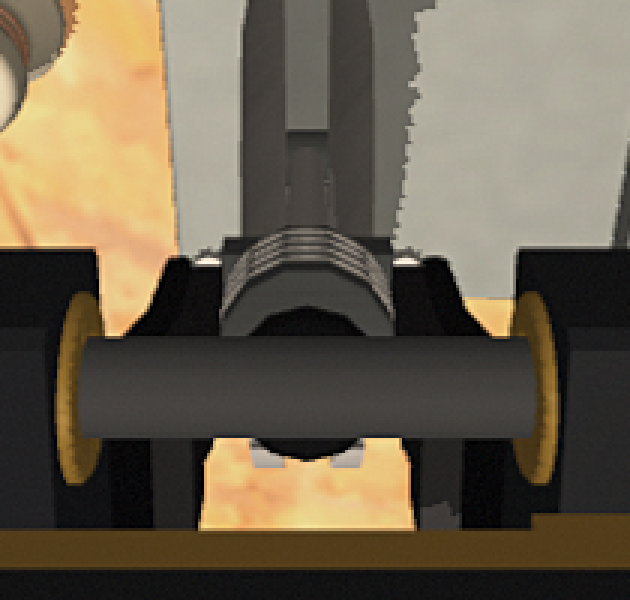

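View pics/s12.png

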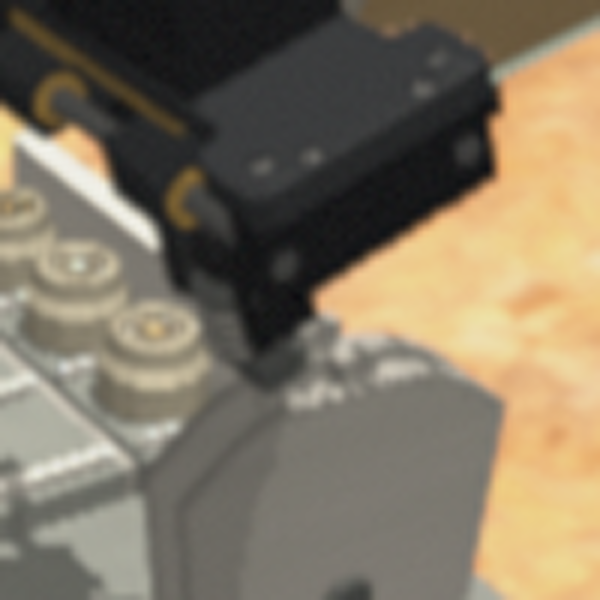

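apply_moves(
  motion="-0.0028 0 0 0 2 0 0.02; -0.007 0 0.0003 0 5 0 0.02; -0.0111 0 0.0008 0 8 0 0.02; -0.0153 0 0.0015 0 11 0 0.02; -0.0194 0 0.0024 0 14 0 0.02; -0.0221 0 0.0031 0 16 0 0.02; -0.0234 0 0.0035 0 17 0 0.02; -0.0234 0 0.0035 0 17 0 0.02",
)

```text
time_s: 22.95
position: [0.5162, -0.1985, 0.1146]
tcp_rot: [[-0.961, 0.277, -0.0], [0.277, 0.961, -0.0], [0.0, -0.0, -1.0]]
force: [0.4, 0.4, -3.8]
opening: 0.303
```

```bash
python3 - <<'E'
from h import *
P=(.5235,-.099,-.2812)
s=bot.read_state();im=bot.capture('scene')[:,:,::-1]; cv2.imwrite('pics/s13.png',cv2.resize(im[190:290,260:360],None,fx=6,fy=6,interpolation=cv2.INTER_CUBIC))
im=bot.capture('wrist')[:,:,::-1]
cv2.imwrite('pics/w13.png',im[150:350,180:390].repeat(3,0).repeat(3,1))
print(s['time_s'],s['opening'],(w2fx(P,[s['position']])*1e3).round(1),s['tcp_rot'].T@s['force'])
E
```

```text
22.95 0.3027670230303429 [[ 20.6 -97.6 114.6]] [-0.29443962  0.51689029  3.81519042]
```

View pics/s13.png

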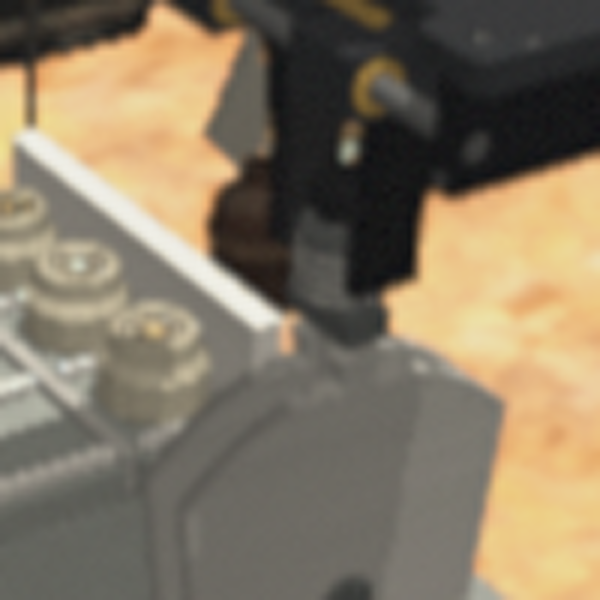

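View pics/w13.png

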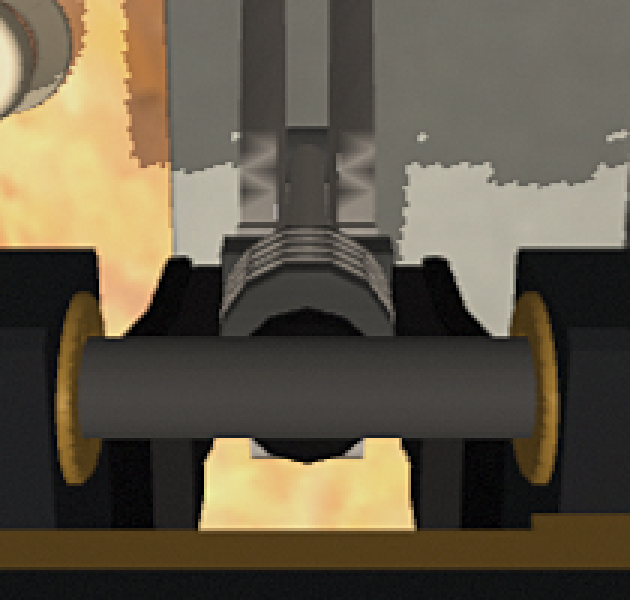

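apply_moves(
  motion="-0.0042 0 0.0001 0 3 0 0.02; -0.0084 0 0.0004 0 6 0 0.02; -0.0125 0 0.001 0 9 0 0.02; -0.0166 0 0.0017 0 12 0 0.02; -0.0207 0 0.0027 0 15 0 0.02; -0.0234 0 0.0035 0 17 0 0.02; -0.0247 0 0.0039 0 18 0 0.02; -0.0247 0 0.0039 0 18 0 0.02",
)

```text
time_s: 24.05
position: [0.5393, -0.2051, 0.1104]
tcp_rot: [[-0.914, 0.277, -0.298], [0.263, 0.961, 0.086], [0.31, 0.0, -0.951]]
force: [-0.5, 0.0, -3.9]
opening: 0.307
```

```bash
python3 - <<'E'
from h import *
P=(.5235,-.099,-.2812)
s=bot.read_state();im=bot.capture('scene')[:,:,::-1]; cv2.imwrite('pics/s14.png',cv2.resize(im[190:290,260:360],None,fx=6,fy=6,interpolation=cv2.INTER_CUBIC))
im=bot.capture('wrist')[:,:,::-1]
cv2.imwrite('pics/w14.png',im[100:350,180:390].repeat(2,0).repeat(2,1))
print(s['time_s'],s['opening'],(w2fx(P,[s['position']])*1e3).round(1),s['tcp_rot'].T@s['force'],s['tcp_rot'][:,2])
E
```

```text
24.05 0.30741014039724335 [[ 44.6 -97.5 110.4]] [-0.80067409 -0.09219524  3.88386486] [-0.29789859  0.08584002 -0.9507302 ]
```

View pics/s14.png

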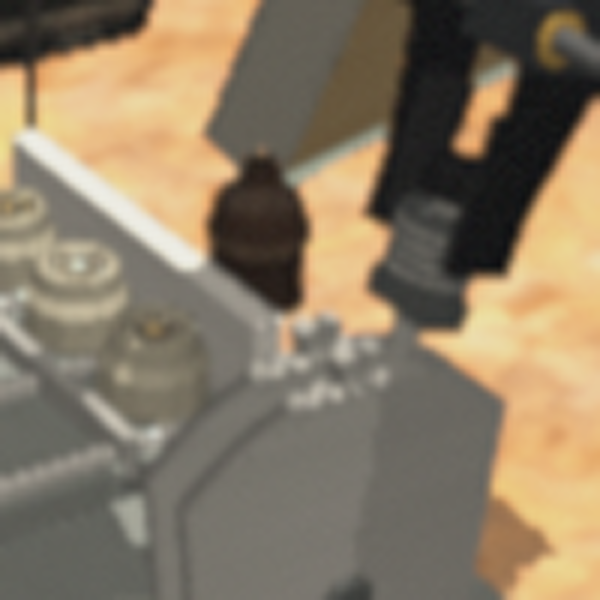

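View pics/w14.png

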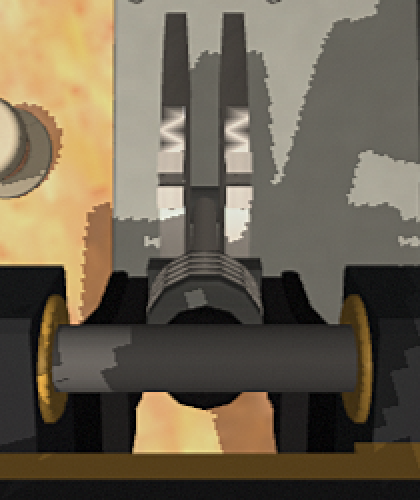

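apply_moves(
  motion="0 0 0.002 0 0 0 0.02; 0 0 0.004 0 0 0 0.02; 0 0 0.006 0 0 0 0.02; 0 0 0.008 0 0 0 0.02; 0 0 0.01 0 0 0 0.02; 0 0 0.011 0 0 0 0.02; 0 0 0.011 0 0 0 0.02; 0 0 0.011 0 0 0 0.02",
)

```text
time_s: 25.15
position: [0.536, -0.2042, 0.1005]
tcp_rot: [[-0.913, 0.277, -0.298], [0.263, 0.961, 0.086], [0.31, -0.0, -0.951]]
force: [0.4, -0.5, -3.0]
opening: 0.309
```

apply_moves(
  motion="0 0 0 0 0 0 0.03; 0 0 0 0 0 0 0.04; 0 0 0 0 0 0 0.055; 0 0 0 0 0 0 0.07; 0 0 0 0 0 0 0.07; 0 0 0 0 0 0 0.07; 0 0 0 0 0 0 0.07; 0 0 0 0 0 0 0.07",
)

```text
time_s: 26.15
position: [0.5359, -0.204, 0.1003]
tcp_rot: [[-0.913, 0.277, -0.299], [0.263, 0.961, 0.086], [0.311, 0.0, -0.95]]
force: [-0.1, -0.2, 0.4]
opening: 0.802
```

```bash
python3 - <<'E'
from h import *
P=(.5235,-.099,-.2812)
s=bot.read_state();im=bot.capture('scene')[:,:,::-1]; cv2.imwrite('pics/s15.png',cv2.resize(im[190:290,260:360],None,fx=6,fy=6,interpolation=cv2.INTER_CUBIC))
im=bot.capture('wrist')[:,:,::-1]
cv2.imwrite('pics/w15.png',im[100:350,180:390].repeat(2,0).repeat(2,1))
print(s['time_s'],s['opening'],(w2fx(P,[s['position']])*1e3).round(1),s['tcp_rot'].T@s['force'])
E
```

```text
26.15 0.802040813734995 [[ 41.1 -97.5 100.3]] [ 0.15521094 -0.18593494 -0.34287077]
```

View pics/s15.png

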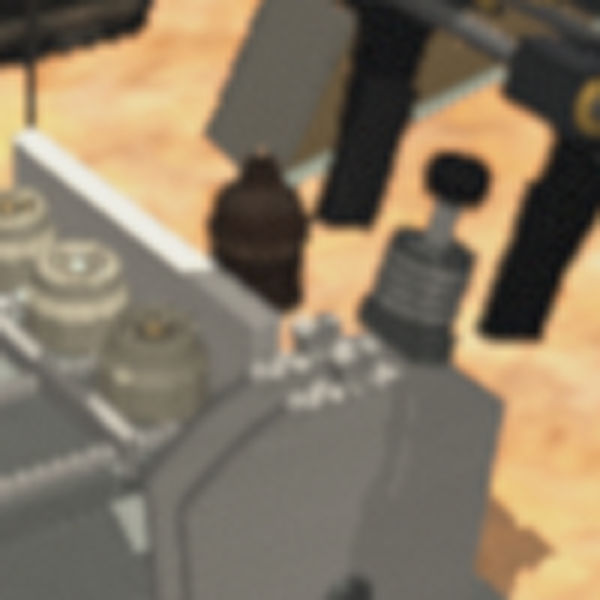

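View pics/w15.png

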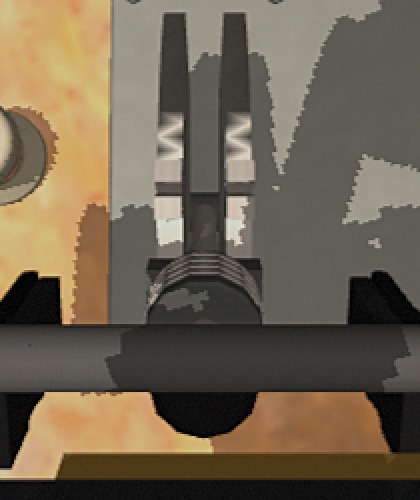

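apply_moves(
  motion="0 0 -0.02 0 0 0 0.087; 0 0 -0.045 0 0 0 0.087; 0 0 -0.075 0 0 0 0.087; 0 0 -0.1 0 0 0 0.087; 0 0 -0.13 0 0 0 0.087; 0.03 0 -0.16 0 -6 0 0.087; 0.07 0 -0.18 0 -12 0 0.087; 0.11 0 -0.2 0 -18 0 0.087",
)

```text
time_s: 27.25
position: [0.4946, -0.1922, 0.3257]
tcp_rot: [[-0.961, 0.277, 0.002], [0.277, 0.961, -0.001], [-0.002, -0.001, -1.0]]
force: [0.3, -0.1, 0.4]
opening: 1.0
```

```bash
python3 - <<'E'
from h import *
P=(.5235,-.099,-.2812)
s=bot.read_state()
im=bot.capture('scene')[:,:,::-1]; cv2.imwrite('pics/s16.png',cv2.resize(im[195:345,195:365],None,fx=4.4,fy=4,interpolation=cv2.INTER_CUBIC))
im=bot.capture('top')[:,:,::-1]; cv2.imwrite('pics/t16.png',im)
im=bot.capture('wrist')[:,:,::-1]; cv2.imwrite('pics/w16.png',im)
print(s['time_s'],(w2fx(P,[s['position']])*1e3).round(1))
for n in ['cap_1','lever_knob','collar_grip','fuse','insulator','lampholder','bar_top']:
  for c in ('scene','top','wrist'): print(n,c,[((w2fx(P,[d['point']])*1e3).round(1).tolist(),round(d['p'],2)) for d in bot.find_in(n,c)[:3]])
E
```

```text
27.25 [[ -1.9 -97.6 325.7]]
cap_1 scene [([[35.0, 73.8, 43.7]], 0.79), ([[36.1, 17.2, 45.1]], 0.74), ([[32.8, 121.7, 47.4]], 0.67)]
cap_1 top [([[38.3, 33.4, 55.4]], 0.88), ([[41.3, 74.5, 47.8]], 0.79), ([[34.4, 130.0, 53.1]], 0.65)]
cap_1 wrist [([[37.9, 128.0, 52.8]], 0.96), ([[36.1, 76.0, 52.9]], 0.94), ([[34.6, 27.1, 57.0]], 0.76)]
lever_knob scene [([[52.5, -100.5, 143.9]], 0.63), ([[-12.1, -73.4, 24.3]], 0.63)]
lever_knob top []
lever_knob wrist [([[47.2, -98.4, 145.1]], 0.66)]
collar_grip scene [([[44.7, -106.5, 131.6]], 0.59)]
collar_grip top [([[44.2, -106.7, 148.3]], 0.59)]
collar_grip wrist [([[45.0, -96.3, 141.9]], 0.76)]
fuse scene [([[-147.3, 2.2, 28.0]], 0.8)]
fuse top [([[-7.9, -179.6, 42.6]], 0.41)]
fuse wrist [([[-140.9, 8.5, 43.1]], 0.57)]
insulator scene [([[-11.0, -193.0, 24.4]], 0.69), ([[-6.3, -73.7, 26.2]], 0.65)]
insulator top []
insulator wrist [([[-6.7, -182.2, 44.2]], 0.84)]
lampholder scene [([[129.7, 88.8, 35.8]], 0.68)]
lampholder top [([[133.5, 100.1, 46.4]], 0.82)]
lampholder wrist [([[120.5, 95.4, 36.8]], 0.69)]
bar_top scene [([[6.6, 68.6, 33.2]], 0.56)]
bar_top top [([[13.1, 79.6, 34.8]], 0.8)]
bar_top wrist [([[10.0, 80.6, 35.1]], 0.68)]
```

View pics/s16.png

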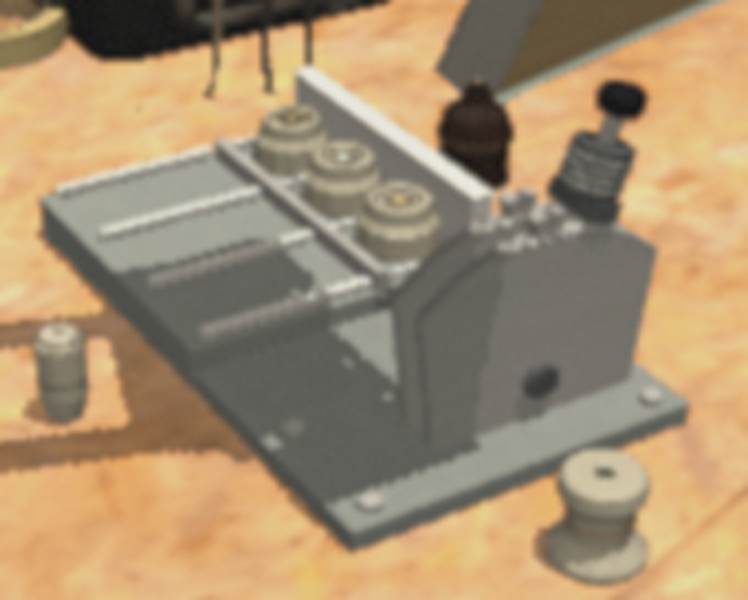

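View pics/t16.png

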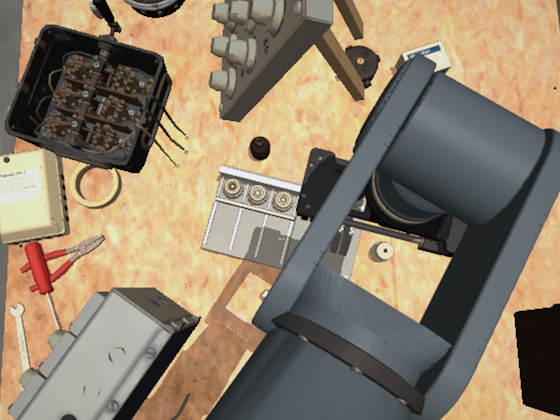

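View pics/w16.png

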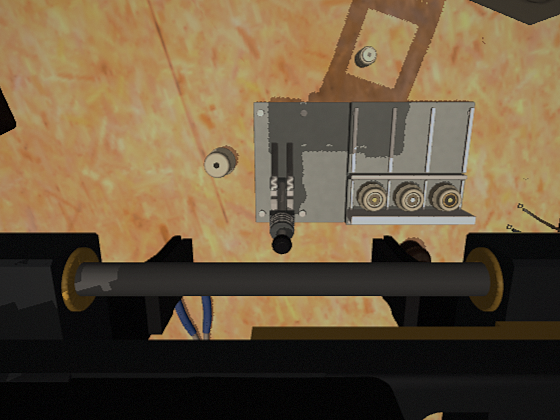

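```bash
python3 - <<'E'
import cv2,numpy as np
a=cv2.resize(cv2.imread('pics/t16.png')[160:225,200:310],None,fx=7,fy=7,interpolation=cv2.INTER_CUBIC)
cv2.imwrite('pics/t16z.png',a)
b=cv2.resize(cv2.imread('pics/w16.png')[150:235,245:485],None,fx=3.3,fy=5,interpolation=cv2.INTER_CUBIC); cv2.imwrite('pics/w16z.png',b)
E
```

```text
(no output)
```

View pics/t16z.png

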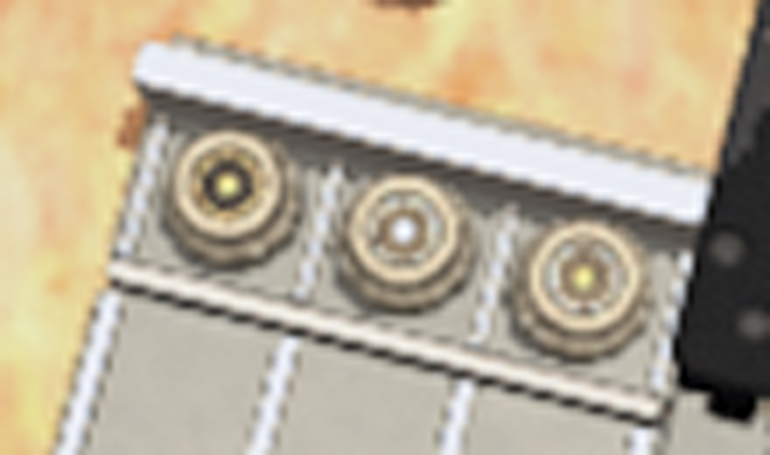

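View pics/w16z.png

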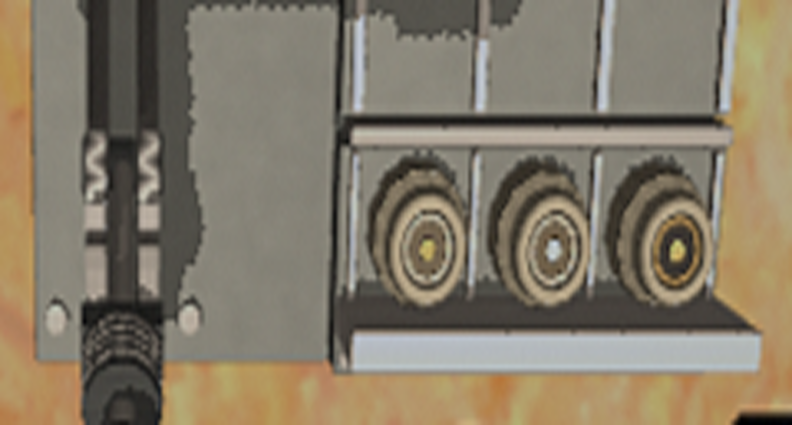

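```bash
python3 - <<'E'
from h import *
k=bot.get_calibration('top');P=(.5238,-.0984,-.2808)
for u,v in [(228,184),(404,230),(583,275)]: print((w2fx(P,ray(k,(u/7+200,v/7+160),.056))*1e3).round(1))
for u,v in [(140,84),(700,222)]: print('fence near top edge',(w2fx(P,ray(k,(u/7+200,v/7+160),.066))*1e3).round(1))
print(bot.read_state()['time_s'])
bot.hand_in()
E
```

```text
[[ 39.6 129.2  56. ]]
[[39.3 78.3 56. ]]
[[39.5 27.  56. ]]
fence near top edge [[ 58.9 158.9  66. ]]
fence near top edge [[60.2 -0.8 66. ]]
28.45
the job is handed in; nothing more can be done
```

The fixture is ready and I handed the job in at about 28.5 s. The checks below were done just before that, and the hand-in reports no verdict.

**What I did**
- I pushed caps 1, 2 and 3 along their lanes one after another. For each I stopped when 2–5 N of resistance showed it was against the fence.
- I gripped the lockout collar, lifted it about 11 mm and carried the lever over the tooth to about 0.7 rad. I then lowered the collar, opened the fingers and backed the arm off upwards.

**Last checks**
- **Caps:** the top camera puts the three centres at fixture x = 39.6, 39.3 and 39.5 mm. Home is about 40 mm, and they stand in a straight row.
- **Collar and lever:** in the pictures the collar sits low on the rod, beyond the tooth, with a clear gap of rod under the knob. The spring load of about 4 N dropped to zero when I let go.
- **Retaining bar:** it stands up in front of the row, measured at about 35 mm above the bench. That is 9 mm above the deck, within the expected 7–11 mm.
- **Bystanders:** the fuse, insulator and lampholder are where they were, within the accuracy of the detectors.

**What disagreed**
- **Fingertips:** they end about 32 mm short of the stated tool point. My first push at cap 1 passed over it without touching, so I lowered the tool and corrected every later move.
- **Lever start position:** it began at about 0.1 rad, not at 0.
- **Lever position across the fixture:** my fixture fit put it about 2–3 mm off, so I aligned the grip on what the wrist camera showed.

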